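Load the tumbler caddy and slide it home

ROBOT

A 6-joint arm with a two-finger parallel gripper is mounted at the origin on the work surface. World frame = base frame: x ahead of the robot, y to its left, z up, the work surface at z = 0. Lengths are in m, angles in rad, forces in N, time in s.
With the tool pointing down it reaches from about 0.35 to 1 m from the base axis. Payload 7.1 kg.
Tool frame: the origin (TCP) lies between the finger pads; the fingertips stand 22 mm ahead of it and the grasp point (between the pads) lies 3 mm ahead of it; z points along the fingers, y is the line along which they close (so a half turn about z gives the same grasp; the last joint's range is limited). The gripper opens to 85 mm and grips with 20 to 120 N. Pads are 22 mm wide; open, the fingers measure 114 mm over their backs; the gripper's body (76 mm by 85 mm) begins 54 mm behind the grasp point. The pads swing forward as they close: fully open they stand 13 mm farther back than shut.
Start: joints at [1.25, 0.423, 1.63, -0, 1.089, -0.019], TCP at [0.186, 0.597, 0.253] pointing down, gripper open.
Joint ranges: [-3, 3], [-0.9, 2.11], [0.09, 2.58], [-1.31, 4.45], [0.11, 2.69], [-2.54, 2.54]. Speed limits (rad/s): [2.39, 2.39, 3.01, 3.14, 3.14, 3.14].

INTERFACE

Orientations are given as a rotation vector (axis times angle).
In Python, from rig import manip gives the robot as it stands. The module is installed in compiled form; this text tells all that it offers. Calls block until the motion is done:
- manip.move_to(position, orientation): joint-space move of the TCP to a pose.
- manip.servo_line(position, orientation=None, rate=0.15): straight line of the TCP; orientation=None keeps the orientation; rate is the mean speed in m/s.
- manip.set_joints(angles): joint-space move.
- manip.command_gripper(opening, f_grip=None): finger opening in m; f_grip is the grip in N (None keeps the last); returns when the fingers have stopped.
- manip.hold(seconds).
- manip.solve_ik(position, orientation): joint angles nearest the present ones, or None.
- manip.camera(name): name is "side" or "top"; returns a dict with "image" (420x560x3 uint8, red, green, blue), "fx", "fy", "cx", "cy" (pixels), "cam_to_world" (4x4, takes a point from camera to world coordinates). Camera axes: x right, y down, z forward; pixel columns grow to the right and rows downward; lengths in m; the calibration is good to about 2 mm. A picture is of the moment at which its call begins. There is no depth.
A pose or a line that the arm cannot do raises manip.IKError and nothing moves.
- manip.sign_off(): hands the job in; it is judged then, once.
Readings, each from a call of its own:
- manip.get_time(): time.
- manip.get_joint_positions(): joint angles.
- manip.get_joint_vel(): joint speeds.
- manip.get_tau(): joint torques, N m.
- manip.get_position(): TCP position.
- manip.get_ee_rot(): TCP orientation.
- manip.get_contact_force(): force on the tool from outside, world axes, zero at the start.
- manip.get_torque(): the same for the moment, N m.
- manip.get_width(): finger opening in m.
- manip.get_grip_force(): force on a finger pad.
Only numpy, scipy, OpenCV 4.12 (cv2) and the standard library are available. Lean on these libraries where they do the work, as an engineer would, in place of code of your own. Each camera call takes 0.05 s, during which the arm holds its last target. There are 200 camera calls.

TASK

The rectangular glass tumbler lies on its side on the vanity top: stand it, mouth up, between the two end panels of the white sliding caddy and let go of it, and only then slide the loaded caddy along its rail until it is fully home against the tall stop block. The glass must not be dropped or knocked over, and the other things on the vanity stay where they are.

Things in the scene. Friction and masses are not known exactly. Their poses are not given: they have to be found in the camera images.
- tumbler: Rectangular frosted glass tumbler, 110 mm from base to mouth, section 60 x 42 mm, 4 mm walls, 0.15-0.3 kg. Origin at its centre; x points to the mouth, y across the 60 mm width, z across the 42 mm thickness. Starts lying on a broad face (centre 21 mm up), at the left or right of the vanity, mouth towards world +y within 0.45 rad. Lying, it can be taken from above across the 60 mm only.
- caddy_bay (a point): Centre of the bay floor of the white sliding caddy, 20 mm above the counter; x across the rail (away from robot), y along it towards the tall stop, z up. Bay: 68 mm along y between the end panels, 52 mm along x between 10 mm high lips. The tumbler stands here with its 60 mm width along y and 42 mm along x, centre 55 mm above this point; either broad face may look to the robot.
- caddy_panel (a point): Middle of the top edge of the caddy's end panel nearest the tall stop, 115 mm above the counter, 38 mm from the bay centre along +y; the other panel is its mirror image. Panels: 8 mm thick (y), 52 mm deep (x), 95 mm above the bay floor. They leave no room for fingers beside the tumbler's 60 mm width; along x the fingers have room, so it goes in held across its 42 mm.
- caddy_tab (a point): Middle of the caddy's upright pull tab, 60 mm above the counter, 80 mm in front (-x) of the bay centre. The tab is a plate 12 mm thick along the rail (y), 30 mm deep (x), from 20 to 80 mm above the counter. Axes as caddy_bay.
- caddy (a joint): Travel of the caddy along its rail, in m: 0 at the low stop at the right-hand end of the rail, growing along +y of caddy_bay to 0.168 where it meets the tall stop. Starts between 0 and 0.06. Friction about 3 N, stays where it is left; it can be pulled by the tab or pushed.
- rail: Aluminium rail fixed to the counter, 284 mm long (along its y), 60 mm wide, 12 mm high; origin at the middle of its underside, x away from the robot, turned up to 0.2 rad. At its +y (left) end is the tall steel stop block (70 mm high), at its -y end a low one (22 mm high).
- lens_tray: Bystander: pink plastic lens tray with two round lids, 64 x 112 mm (x, y), 21 mm high; origin under its centre. It lies on the side of the vanity where the tumbler is not.
- soap_dish: Bystander: white ceramic soap dish with a soap bar, 85 x 120 mm, 28 mm high; origin under its centre, in front of the robot.
- tweezer: Bystander: aluminium tweezer, 105 mm long (x), 8 mm high, lying flat between the soap dish and the rail; origin under its centre.
- lotion: Bystander: white bottle, 54 mm across, 120 mm high, beyond the rail's left end; origin under its centre.
- cotton_jar: Bystander: white ceramic jar with wooden lid, 84 mm across, 90 mm high, beyond the rail's right end; origin under its centre.
- brush: Bystander: flat cosmetic brush with a wooden handle, 190 mm long (x), lying at the far left; origin under it.
Things that resemble listed ones, but are neither listed nor needed, are in the scene too. Leave any pink or red look-alike of the tumbler alone.

How it is judged:
On the way, in this order (a step that is already met when the one before it is completed fails the run):
1. the tumbler stands mouth up in the caddy's bay, let go, with the caddy still at least 40 mm from the tall stop (x of tumbler in the frame of caddy_bay between -0.01 and 0.01 m and y of tumbler in the frame of caddy_bay between -0.008 and 0.008 m and z of tumbler in the frame of caddy_bay between 0.049 and 0.061 m and angle between tumbler's own x axis and vertical below 0.1 rad and contact force between tumbler and the fingers below 0.2 N and value of joint caddy below 0.128 m), for 0.2 s.
2. the caddy is home against the tall stop with the tumbler standing in it (x of tumbler in the frame of caddy_bay between -0.01 and 0.01 m and y of tumbler in the frame of caddy_bay between -0.008 and 0.008 m and z of tumbler in the frame of caddy_bay between 0.049 and 0.061 m and angle between tumbler's own x axis and vertical below 0.1 rad and value of joint caddy above 0.163 m), for 0.2 s.
At the end, for the whole second after the job is handed in: The tumbler stands mouth up (within 0.1 rad) on the bay floor between the end panels (centre within 10 mm across and 8 mm along the rail, 6 mm in height), released and at rest, and the caddy is within 5 mm of its travel's end at the tall stop (all of step 2 and contact force between tumbler and the fingers below 0.2 N and linear speed of tumbler below 0.02 m/s); the robot touches nothing.
It fails at once if the tumbler is dropped or knocked over (moves faster than 0.6 m/s while the fingers do not hold it) (linear speed of tumbler above 0.6 m/s and contact force between tumbler and the fingers below 0.3 N).
It fails at once if another thing on the vanity is moved by more than 30 mm (distance of any of lens_tray, soap_dish, tweezer, lotion, cotton_jar, brush from where it was at the start of the episode above 0.03 m).
It also fails if it takes over 72 s, if anything falls off the work surface, if the arm or the gripper's body presses on something with over 40 N, if the wrist force passes 120 N, or if a joint passes its speed limit or range.

## Working session

There is one attempt and no reset: what is moved stays moved. The work goes in short steps, each a Python script; the robot and the scene stay as the last script left them, time stands still between calls to the robot, and variables do not carry over. Pictures are saved under pics/ and viewed, at most 10 in all, crops included, and the job is handed in when it is done.

```bash
mkdir -p pics; cat > h.py <<'E'
from rig import manip
import numpy as np, cv2, pickle
from scipy.spatial.transform import Rotation as R
def snap(cam,name):
    d=manip.camera(cam); cv2.imwrite(f'pics/{name}.png',cv2.cvtColor(d['image'],cv2.COLOR_RGB2BGR)); pickle.dump(d,open(f'pics/{name}.pkl','wb')); return d
def load(name): return pickle.load(open(f'pics/{name}.pkl','rb'))
def ray(d,u,v,z):
    T=np.array(d['cam_to_world']); r=T[:3,:3]@[(u-d['cx'])/d['fx'],(v-d['cy'])/d['fy'],1]; o=T[:3,3]
    return o+r*(z-o[2])/r[2]
def proj(d,p):
    T=np.linalg.inv(d['cam_to_world']); c=T[:3,:3]@p+T[:3,3]; return np.array([d['fx']*c[0]/c[2]+d['cx'],d['fy']*c[1]/c[2]+d['cy']])
E
python3 - <<'E'
from h import *
for c in('top','side'):
    d=snap(c,c+'0'); print(c,d['fx'],d['cx'],d['cy'],np.round(d['cam_to_world'],3).tolist())
print(manip.get_time(),manip.get_ee_rot())
E
```

```text
top 381.07444830454045 278.6789543170411 215.38929570615426 [[-0.06, -0.975, 0.213, 0.281], [-0.998, 0.058, -0.014, 0.069], [0.001, -0.213, -0.977, 1.133], [0.0, 0.0, 0.0, 1.0]]
side 532.2206905731865 270.9806446762132 208.86434375423667 [[0.929, -0.207, 0.306, 0.109], [-0.369, -0.57, 0.734, -0.9], [0.022, -0.795, -0.606, 0.9], [0.0, 0.0, 0.0, 1.0]]
0.1 [-4.72269411e-01 -3.10566118e+00  2.21518198e-03]
```

View pics/top0.png

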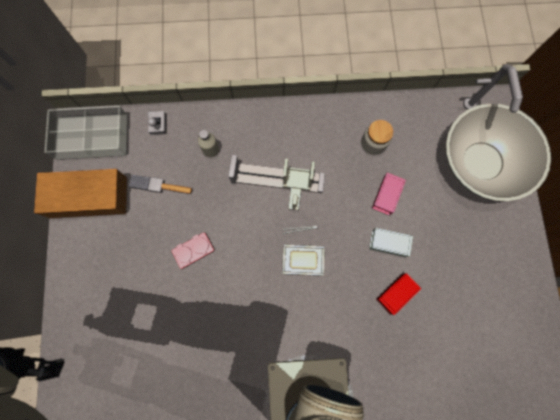

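View pics/side0.png

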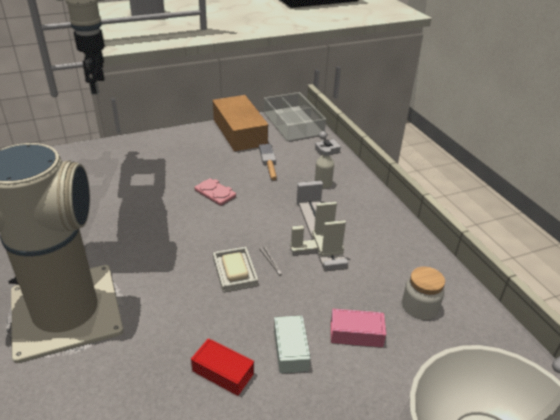

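The tumbler candidates in the top view are a pale frosted one (392,242), a pink one (389,194) and a red one (400,293). The description picks the pale one; in the side view it is at (292,343). The caddy is at top (298,178), with the tall stop at (234,168). Next is a close crop of both.

```bash
python3 - <<'E'
import cv2,numpy as np
t=cv2.imread('pics/top0.png'); s=cv2.imread('pics/side0.png')
def c(i,u,v,w,h,k): return cv2.resize(i[v:v+h,u:u+w],None,fx=k,fy=k,interpolation=cv2.INTER_CUBIC)
a=c(t,225,145,100,70,4)   # 400x280
b=c(t,350,215,100,70,4)
d=c(s,280,175,80,100,4)[:,:] #320x400
e=c(s,255,305,80,70,4) #320x280
o=np.zeros((600,800,3),np.uint8); o[:280,:400]=a; o[280:560,:400]=b; o[:320,400:720]=c(s,280,175,80,80,4); o[320:600,400:720]=e
for x in range(0,800,40): o[::8,x]=(0,255,255)
for y in range(0,600,40): o[y,::8]=(0,255,255)
cv2.imwrite('pics/crop1.png',o)
E
```

```text
(no output)
```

View pics/crop1.png

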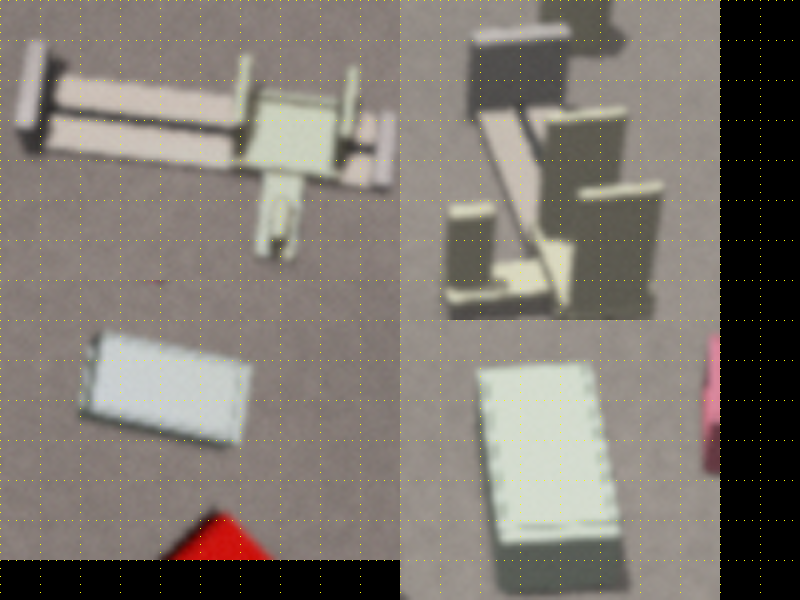

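The crop confirms the pale frosted glass as the target. Its mouth (dark opening) is at the left end, crop (92,375), which is towards +y. The tab, the panels and the tall stop are all visible. Next I fit the poses from both views.

```bash
python3 - <<'E'
from h import *
from scipy.optimize import least_squares
t,s=load('top0'),load('side0')
T=lambda u,v:(225+u/4,145+v/4); TB=lambda u,v:(350+u/4,215+(v-280)/4)
S=lambda u,v:(280+(u-400)/4,175+v/4); SB=lambda u,v:(255+(u-400)/4,305+(v-320)/4)
def fit(obs,x0,z0,extra=None):
    def f(p):
        Rz=R.from_euler('z',p[2]).as_matrix(); r=[]
        for d,uv,m in obs: r+=list(proj(d,Rz@np.array(m)+[p[0],p[1],z0])-uv)
        if extra: r+=extra(p)
        return np.array(r)
    q=least_squares(f,x0,loss='soft_l1'); print(np.round(q.x,4)); print(np.round(f(q.x),1)); return q.x
# tumbler, x to mouth; yaw ~ pi/2. top-face corners
a,b,c=.055,.030,.021
# top view: left=+x(mouth). up in image=world +x = tumbler -y
obs=[(t,TB(104,333),(a,-b,c)),(t,TB(252,364),(-a,-b,c)),(t,TB(239,443),(-a,b,c)),(t,TB(90,408),(a,b,c)),
 (s,SB(480,370),(a,b,c)),(s,SB(590,364),(a,-b,c)),(s,SB(620,534),(-a,-b,c)),(s,SB(500,542),(-a,b,c))]
g=fit(obs,[.35,-.27,1.57],.021); print('mouth yaw-90',g[2]-np.pi/2)
obs=[(s,S(546,119),(-.026,.038,.095)),(s,S(627,111),(.026,.038,.095)),(s,S(580,192),(-.026,-.038,.095)),(s,S(664,184),(.026,-.038,.095)),
 (s,S(450,210),(-.095,0,.06)),(s,S(494,206),(-.065,0,.06)),(t,T(246,56),(.026,.038,.095)),(t,T(352,68),(.026,-.038,.095)),(t,T(282,214),(-.08,0,.06))]
def ex(p):
    r=[]
    for (u,v),x in(((62,75),.03),((238,98),.03),((48,148),-.03),((232,168),-.03)):
        w=ray(t,*T(u,v),.012)-[p[0],p[1],0]; w=R.from_euler('z',-p[2]).apply(w); r.append((w[0]-x)*400)
    return r
k=fit(obs,[.55,-.0,0],.02,ex)
Rz=R.from_euler('z',k[2]).as_matrix()
for n,uv in(('stop',(48,125)),('low',(372,160))):
    w=ray(t,*T(*uv),.012)-[k[0],k[1],0]; print(n,Rz.T@w)
print('red',ray(t,400,293,.03),'pink',ray(t,389,194,.03),'dish',ray(t,304,260,.02),'tweezer',ray(t,300,229,.005),'jar',ray(t,380,132,.08),'lotion',ray(t,206,140,.06))
E
```

```text
[ 0.4227 -0.2723  1.2815]
[ 0.1 -1.1  0.5 -0.4  0.6 -0.   0.   0.1 -0.8 -0.5  0.  -0.5  0.2  0.2
 -0.5  0. ]
mouth yaw-90 -0.2893270239065344
[ 0.6352 -0.0116 -0.1765]
[-0.4 -0.5 -0.4 -0.7 -0.3  0.3 -0.2 -0.1 -0.7  0.4  0.3  0.   0.3 -1.
  0.5 -1.   0.1  0.2 -0.  -1.1  0.   0.3]
stop [-0.01160235  0.18586607  0.012     ]
low [-0.01045451 -0.06464513  0.012     ]
red [ 0.27595461 -0.27729759  0.03      ] pink [ 0.56742785 -0.28155161  0.03      ] dish [ 0.38645217 -0.01293289  0.02      ] tweezer [ 0.48139678 -0.00892308  0.005     ] jar [ 0.74597775 -0.2621978   0.08      ] lotion [0.76017337 0.25797215 0.06      ]
```

```bash
cat >> h.py <<'E'
G=np.array([.4227,-.2723,1.2815]); K=np.array([.6352,-.0116,-.1765])
def rv(y,z): y=np.array(y,float);z=np.array(z,float); return R.from_matrix(np.c_[np.cross(y,z),y,z]).as_rotvec()
m=np.array([np.cos(G[2]),np.sin(G[2]),0]); ty=np.array([-m[1],m[0],0])
P=np.array([.47,-.17]); h=np.array([*P/np.linalg.norm(P),0]); DX=.03
DN=np.array([0,0,-1.]); bx=np.array([np.cos(K[2]),np.sin(K[2]),0]); by=np.array([-bx[1],bx[0],0])
bay=lambda x,y,z: np.array([*K[:2],0])+x*bx+y*by+[0,0,z]   # z above counter
E
python3 - <<'E'
from h import *
gp=np.array([*G[:2],0])+DX*m
for s in(1,-1):
    lie=rv(s*ty,DN); st=rv(s*np.cross(h,-np.array([0,0,1.])),h)
    for n,p,o in(('lie',gp+[0,0,.024],lie),('lift',gp+[0,0,.2],lie),('st',[*P,.086],st),('sthi',[*P,.2],st),('back',np.array([*P,.086])-h*.1,st)):
        print(s,n,np.round(manip.solve_ik(p,o),2) if manip.solve_ik(p,o) is not None else None)
    r=rv(s*h,DN); c=rv(s*bx,DN)
    for n,p,o in(('re',[*P,.085],r),('in',bay(0,0,.106),c),('inhi',bay(0,0,.25),c),('push',bay(-.085,.15,.067),c)):
        print(s,n,np.round(manip.solve_ik(p,o),2) if manip.solve_ik(p,o) is not None else None)
E
```

```text
1 lie None
1 lift None
1 st [-0.4   1.32  2.39  3.08  2.13  1.54]
1 sthi [-0.4   0.99  2.53  3.08  1.94  1.55]
1 back [-0.45  1.6   2.51  2.97  2.53  1.43]
1 re [-0.37  0.52  2.   -0.    0.63 -0.02]
1 in [-0.04  0.62  1.69 -0.    0.83  0.14]
1 inhi [-0.04  0.44  1.61 -0.    1.09  0.14]
1 push [ 0.24  0.64  1.78 -0.    0.71  0.41]
-1 lie [-0.54  0.63  2.01 -0.    0.5  -0.25]
-1 lift [-0.54  0.31  1.95 -0.    0.88 -0.25]
-1 st [-0.4   1.32  2.39  3.08  2.13 -1.6 ]
-1 sthi [-0.4   0.99  2.53  3.08  1.94 -1.59]
-1 back [-0.45  1.6   2.51  2.97  2.53 -1.71]
-1 re None
-1 in None
-1 inhi None
-1 push None
```

```bash
python3 - <<'E'
from h import *
ql=manip.solve_ik(np.array([*G[:2],.2])+DX*m,rv(-ty,DN))
res=[]
for x in(.35,.42,.5):
  for y in(-.27,-.17,-.1,.15,.25):
    for a in np.arange(-1.5,3.2,.3):
      hh=np.array([np.cos(a),np.sin(a),0]); o=rv(-np.cross(hh,[0,0,-1.]),hh)
      q=manip.solve_ik([x,y,.086],o)
      if q is None: continue
      q2=manip.solve_ik([x,y,.2],o)
      if q2 is None: continue
      res.append((np.abs(q-ql).max(),x,y,round(a,2),np.round(q,2).tolist(),np.round(q2,2).tolist()))
res.sort(key=lambda r:r[0])
for r in res[:24]: print(r)
E
```

```text
(np.float64(0.9720319520733973), 0.5, 0.15, np.float64(2.1), [-0.16, 1.12, 1.57, 0.93, 1.85, -1.22], [-0.16, 0.93, 1.64, 0.97, 1.92, -1.11])
(np.float64(0.9863369026050064), 0.5, -0.17, np.float64(1.5), [-0.77, 1.13, 1.55, 0.93, 1.86, -1.2], [-0.77, 0.94, 1.62, 0.96, 1.93, -1.1])
(np.float64(1.0066148472728464), 0.5, -0.1, np.float64(1.5), [-0.69, 1.11, 1.66, 0.99, 1.79, -1.26], [-0.69, 0.9, 1.73, 1.02, 1.86, -1.14])
(np.float64(1.0089552861446145), 0.42, -0.27, np.float64(1.2), [-1.05, 1.11, 1.64, 0.93, 1.81, -1.26], [-1.05, 0.91, 1.71, 0.96, 1.89, -1.15])
(np.float64(1.0119233479577008), 0.42, 0.25, np.float64(2.4), [0.08, 1.11, 1.62, 0.86, 1.85, -1.26], [0.08, 0.91, 1.69, 0.9, 1.93, -1.16])
(np.float64(1.0505616426188964), 0.5, -0.27, np.float64(1.2), [-0.94, 1.13, 1.53, 1.05, 1.82, -1.16], [-0.94, 0.94, 1.6, 1.08, 1.88, -1.05])
(np.float64(1.0544097798256944), 0.5, -0.1, np.float64(1.8), [-0.6, 1.14, 1.51, 0.81, 1.93, -1.22], [-0.6, 0.95, 1.58, 0.84, 2.01, -1.12])
(np.float64(1.061616459844715), 0.42, 0.15, np.float64(2.4), [-0.08, 1.11, 1.62, 0.7, 1.89, -1.31], [-0.08, 0.91, 1.6
[... 1563 characters left out ...]
3])
(np.float64(1.102501938798552), 0.42, -0.1, np.float64(2.1), [-0.56, 1.13, 1.55, 0.52, 1.98, -1.34], [-0.56, 0.93, 1.62, 0.56, 2.08, -1.28])
(np.float64(1.1088617528322082), 0.42, 0.25, np.float64(2.7), [0.17, 1.14, 1.48, 0.68, 1.99, -1.25], [0.17, 0.96, 1.55, 0.72, 2.07, -1.17])
(np.float64(1.1089579682143), 0.5, -0.27, np.float64(1.5), [-0.87, 1.17, 1.37, 0.87, 1.99, -1.13], [-0.87, 1.0, 1.44, 0.91, 2.05, -1.03])
(np.float64(1.1119769174524985), 0.35, 0.25, np.float64(2.4), [0.09, 1.09, 1.77, 0.85, 1.76, -1.36], [0.09, 0.87, 1.85, 0.88, 1.85, -1.25])
(np.float64(1.116069117527286), 0.35, 0.25, np.float64(3.0), [0.31, 1.13, 1.54, 0.49, 1.99, -1.35], [0.31, 0.94, 1.61, 0.53, 2.1, -1.29])
```

```bash
cat >> h.py <<'E'
DX=.033; P=np.array([.425,-.16]); h=np.array([np.cos(1.55),np.sin(1.55),0]); UP=-DN
ST=rv(-np.cross(h,DN),h); LIE=rv(-ty,DN); gp=np.array([*G[:2],0])+DX*m
def st(): print('t',round(manip.get_time(),2),'p',np.round(manip.get_position(),4),'w',round(manip.get_width(),4),'g',np.round(manip.get_grip_force(),1),'F',np.round(manip.get_contact_force(),1))
E
python3 - <<'E'
from h import *
for s in(1,-1):
  print(s,manip.solve_ik([*P,.085],rv(s*h,DN)))
manip.command_gripper(.085,50)
manip.move_to(gp+[0,0,.13],LIE); st()
manip.servo_line(gp+[0,0,.024],rate=.12); st()
manip.command_gripper(.04,50); st()
snap('side','side1'); cv2.imwrite('pics/side1c.png',cv2.resize(cv2.imread('pics/side1.png')[230:400,190:390],None,fx=3,fy=3))
E
```

```text
1 [-3.86266855e-01  4.73128893e-01  2.09634311e+00 -4.44089210e-16
  5.72120653e-01 -1.93626686e+00]
-1 [-3.86266855e-01  4.73128893e-01  2.09634311e+00 -4.44089210e-16
  5.72120653e-01  1.20532580e+00]
t 3.41 p [ 0.4325 -0.2402  0.1301] w 0.0852 g 0.0 F [ 0.2 -0.3 -0.1]
t 4.44 p [ 0.4325 -0.2409  0.0245] w 0.0851 g 0.0 F [-0.6 -0.   0.2]
t 4.8 p [ 0.4325 -0.2409  0.0248] w 0.0594 g 54.1 F [-0.4  0.5  6.3]
```

View pics/side1c.png

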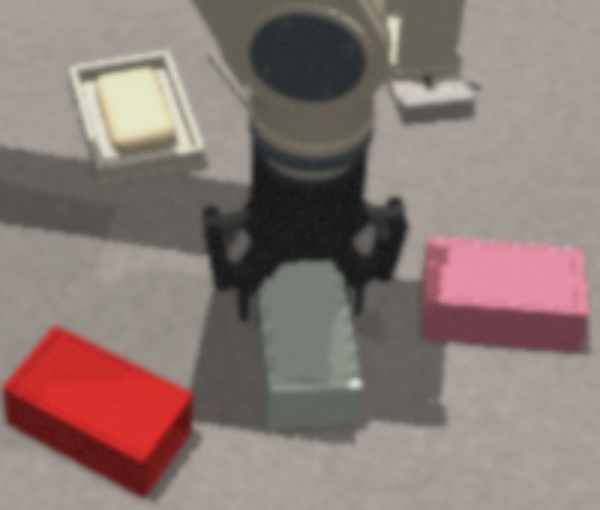

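The side view shows the fingers closed on the tumbler's mouth end, either side of crop (305,290); the width reads 59.4 mm. Red and pink are untouched. Next I lift it, turn it upright and lower it.

```bash
python3 - <<'E'
from h import *
manip.servo_line(gp+[0,0,.2],rate=.15); st()
manip.move_to([*P,.21],ST); st()
manip.servo_line([*P,.100],rate=.1); st()
f0=manip.get_contact_force()[2]
z=.096
while z>.078:
    manip.servo_line([*P,z],rate=.03); f=manip.get_contact_force()[2]-f0
    if f>4: break
    z-=.0015
print(z,f); st()
snap('side','side2'); cv2.imwrite('pics/side2c.png',cv2.resize(cv2.imread('pics/side2.png')[200:400,190:420],None,fx=3,fy=3))
E
```

```text
t 6.17 p [ 0.4316 -0.2404  0.1992] w 0.059 g 54.0 F [-0.   0.3 -2.2]
t 7.17 p [ 0.4249 -0.1598  0.2094] w 0.0596 g 54.3 F [-0.   0.6 -0.4]
t 8.42 p [ 0.4251 -0.1602  0.1005] w 0.0595 g 54.3 F [ 0.   0.5 -1.5]
0.08549999999999999 11.274286325911651
t 10.45 p [ 0.4249 -0.1601  0.0871] w 0.059 g 54.5 F [-0.8 -1.4  9.8]
```

View pics/side2c.png

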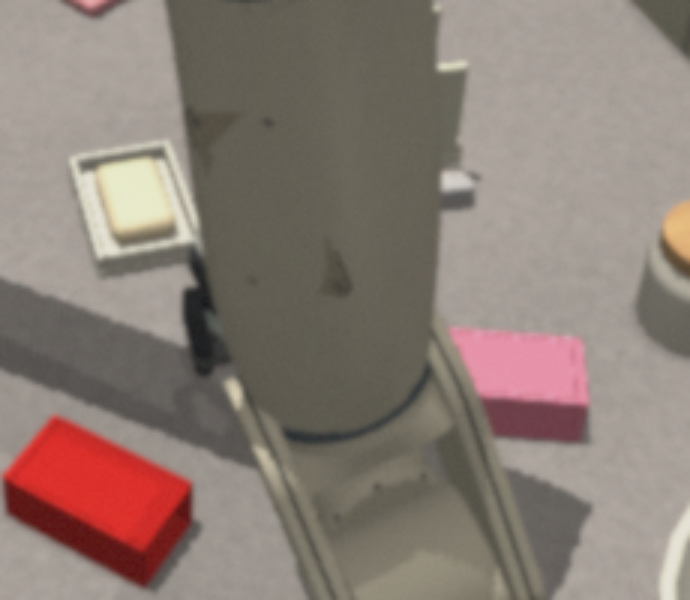

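The arm hides the glass in this view. Contact came at z = 0.087, the height expected for a standing glass, so I release, retreat along -h and look.

```bash
python3 - <<'E'
from h import *
manip.servo_line([*P,.0868],rate=.03)
manip.command_gripper(.085); st()
p=np.array([*P,.0875])-h*.11
manip.servo_line(p,rate=.12); st()
manip.servo_line(p+[0,0,.14],rate=.25)
r=rv(-h,DN)
q=manip.solve_ik([*P,.22],r); print(q)
manip.move_to([*P,.22],r); st()
snap('side','side3'); snap('top','top3')
a=cv2.resize(cv2.imread('pics/side3.png')[200:400,190:390],(400,400)); b=cv2.resize(cv2.imread('pics/top3.png')[150:300,250:400],(400,400))
cv2.imwrite('pics/c3.png',np.hstack([a,b]))
E
```

```text
t 11.13 p [ 0.425  -0.1599  0.0866] w 0.0849 g 0.0 F [ 0.  -0.6  0.3]
t 12.2 p [ 0.4226 -0.2694  0.0875] w 0.0851 g 0.0 F [-0.2 -0.5 -0.3]
[-3.86266855e-01  2.20431919e-01  2.02341949e+00 -4.44089210e-16
  8.97741240e-01  1.20532580e+00]
t 14.91 p [ 0.4249 -0.1601  0.2195] w 0.0851 g 0.0 F [ 0.2 -0.7  0.3]
```

View pics/c3.png

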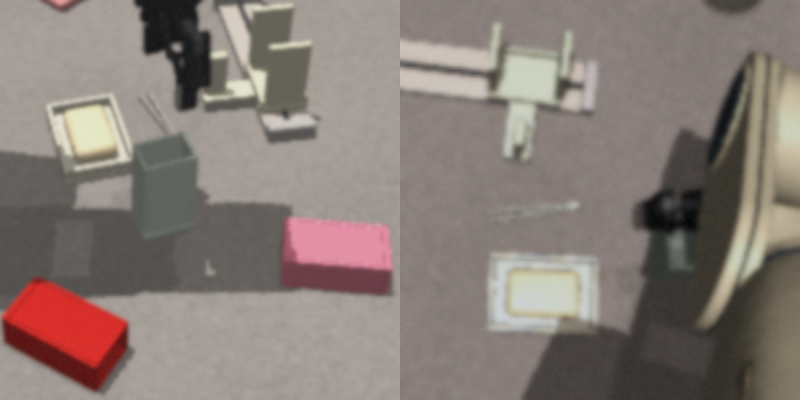

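The glass stands mouth up at side crop (165,190), with its opening visible at (165,150). I check its position and then regrasp it from above across the 42 mm.

```bash
python3 - <<'E'
from h import *
s=load('side3'); print('expected rim centre px',proj(s,np.array([*P,.11])+h*.0037),'seen ~272.5,275.5')
p2=np.array([*P,0])+h*.0037
manip.move_to(p2+[0,0,.2],rv(-h,DN))
manip.servo_line(p2+[0,0,.085],rate=.1); st()
manip.command_gripper(.025,40); st()
manip.servo_line(p2+[0,0,.12],rate=.1)
manip.servo_line(p2+[0,0,.25],rate=.2); st()
snap('side','side4'); cv2.imwrite('pics/side4c.png',cv2.resize(cv2.imread('pics/side4.png')[130:330,190:390],None,fx=2.5,fy=2.5))
E
```

```text
expected rim centre px [272.15793456 274.63986803] seen ~272.5,275.5
t 16.56 p [ 0.4255 -0.1564  0.0855] w 0.085 g 0.0 F [ 0.1 -0.3  0.7]
t 17.03 p [ 0.4254 -0.1564  0.0854] w 0.0411 g 41.1 F [-0.9 -0.3  5.3]
t 18.33 p [ 0.4243 -0.156   0.2488] w 0.0419 g 40.7 F [ 0.4  0.5 -1.9]
```

View pics/side4c.png

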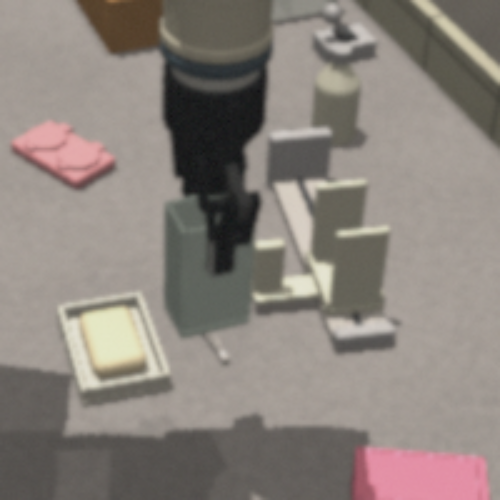

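```bash
python3 - <<'E'
from h import *
c=rv(bx,DN)
manip.move_to(bay(0,0,.25),c); st()
manip.servo_line(bay(0,0,.208),rate=.1); st()
snap('side','side5'); snap('top','top5')
a=cv2.resize(cv2.imread('pics/side5.png')[150:250,260:360],(500,500),interpolation=cv2.INTER_CUBIC)
cv2.imwrite('pics/c5.png',a)
E
```

```text
t 19.39 p [ 0.6342 -0.012   0.2487] w 0.0415 g 40.6 F [ 0.6  0.4 -2.5]
t 19.96 p [ 0.6352 -0.012   0.2081] w 0.0418 g 40.6 F [ 0.2 -0.7 -1.9]
```

View pics/c5.png

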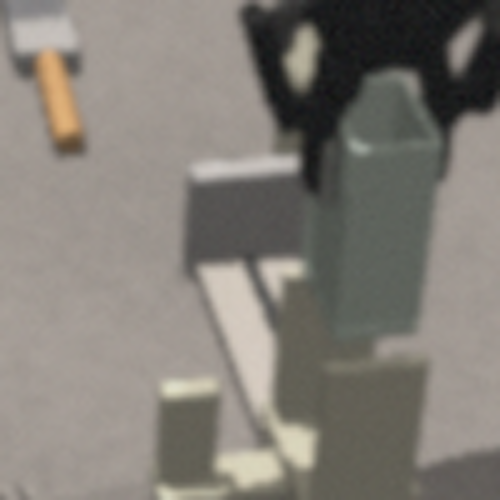

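The glass hangs just above the bay. Its near bottom edge runs from crop (332,338) to (415,332), parallel to the near panel's top edge. I check that against the model, then insert with force checks.

```bash
python3 - <<'E'
from h import *
s=load('side5')
f=lambda p:np.round((proj(s,p)-[260,150])*5)
print('glass',f(bay(-.021,-.030,.1227)),f(bay(.021,-.030,.1227)),'panel top near edge',f(bay(-.026,-.042,.115)),f(bay(.026,-.042,.115)))
c=rv(bx,DN); f0=manip.get_contact_force(); ok=True
for z in list(np.arange(.200,.1085,-.008))+list(np.arange(.108,.1035,-.001)):
    manip.servo_line(bay(0,0,z),rate=.06 if z>.109 else .02); F=manip.get_contact_force()-f0
    if np.linalg.norm(F)>5: break
print(z,F); st()
E
```

```text
glass [330. 342.] [415. 333.] panel top near edge [326. 372.] [431. 360.]
0.105 [-1.30533594 -0.80514165  5.91406043]
t 24.56 p [ 0.6354 -0.0116  0.1054] w 0.042 g 41.0 F [-1.5 -0.1  4.2]
```

Floor contact came at the expected height (0.1054), so I release and lift away.

```bash
python3 - <<'E'
from h import *
manip.command_gripper(.066); manip.hold(.3); st()
manip.servo_line(bay(0,0,.16),rate=.08)
manip.servo_line(bay(0,0,.25),rate=.2); st()
p=bay(-.088,-.045,.2)
manip.move_to(p,rv(bx,DN)); manip.command_gripper(0.0); st()
snap('side','side6'); snap('top','top6')
a=cv2.resize(cv2.imread('pics/side6.png')[150:250,260:360],(400,400),interpolation=cv2.INTER_CUBIC)
b=cv2.resize(cv2.imread('pics/top6.png')[130:230,225:325],(400,400),interpolation=cv2.INTER_CUBIC)
cv2.imwrite('pics/c6.png',np.hstack([a,b]))
E
```

```text
t 25.22 p [ 0.6352 -0.0116  0.1049] w 0.0659 g 0.0 F [ 0.1 -0.3  0.5]
t 26.66 p [ 0.6345 -0.0116  0.2489] w 0.066 g 0.0 F [ 0.3 -0.2  0.8]
t 27.81 p [ 0.5408 -0.0404  0.2001] w -0.0004 g 0.0 F [ 0.3 -0.3  0.2]
```

View pics/c6.png

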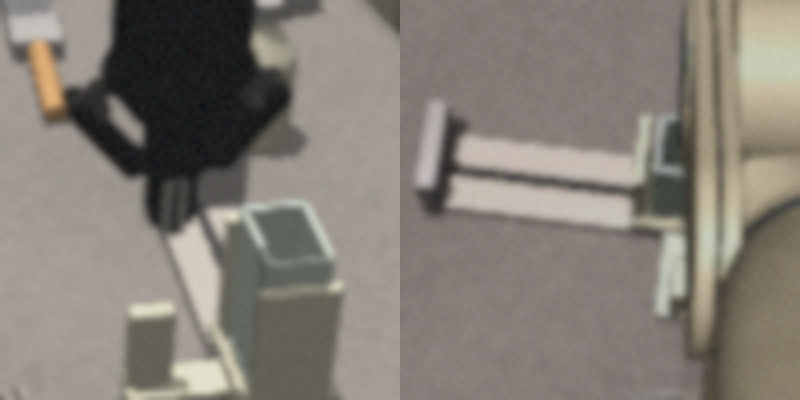

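The glass stands in the bay with its rim at crop (290,232), sitting above the near panel, and it has been released. Now I push the tab from its -y side with closed fingers.

```bash
python3 - <<'E'
from h import *
X=-.090; Z=.070
manip.solve_ik(bay(X,.155,Z),rv(bx,DN)) is None and exit('noik')
manip.servo_line(bay(X,-.045,Z),rate=.12); st()
f0=manip.get_contact_force()
manip.servo_line(bay(X,-.010,Z),rate=.04); st()
manip.servo_line(bay(X,.100,Z),rate=.06); st()
y=.100
while y<.165:
    y+=.003; manip.servo_line(bay(X,y,Z),rate=.03); F=(manip.get_contact_force()-f0)@by
    print(round(y,3),round(F,1),end=' ')
    if abs(F)>14: break
st()
snap('side','side7'); snap('top','top7')
E
```

```text
t 29.14 p [ 0.5392 -0.0402  0.0706] w -0.0002 g 0.0 F [-0.2 -0.3  0.4]
t 30.17 p [ 0.5447 -0.0056  0.0699] w -0.0002 g 0.0 F [ 0.1  0.7 -1.1]
t 32.15 p [0.5636 0.1027 0.0698] w -0.0001 g 0.0 F [ 0.2 -0.2 -0.7]
0.103 -0.5 0.106 -0.9 0.109 -0.3 0.112 -1.1 0.115 -0.5 0.118 -0.1 0.121 0.0 0.124 -0.1 0.127 0.5 0.13 -6.8 0.133 -23.0 t 34.9 p [0.5693 0.1317 0.07  ] w 0.0 g 11.5 F [ -0.6 -23.6   6.6]
```

```bash
python3 - <<'E'
from h import *
X=-.090
manip.servo_line(bay(X,.10,.07),rate=.06); manip.servo_line(bay(X-.02,.08,.2),rate=.15)
manip.move_to([.35,-.15,.3],rv(bx,DN)); st()
s=snap('side','side8'); t=snap('top','top8')
a=cv2.resize(cv2.imread('pics/side8.png')[130:250,260:380],(400,400),interpolation=cv2.INTER_CUBIC)
b=cv2.resize(cv2.imread('pics/top8.png')[130:230,215:315],(400,400),interpolation=cv2.INTER_CUBIC)
cv2.imwrite('pics/c8.png',np.hstack([a,b]))
E
```

```text
t 37.95 p [ 0.3506 -0.1498  0.2998] w -0.0001 g 0.0 F [ 0.  -0.5 -0.1]
```

View pics/c8.png

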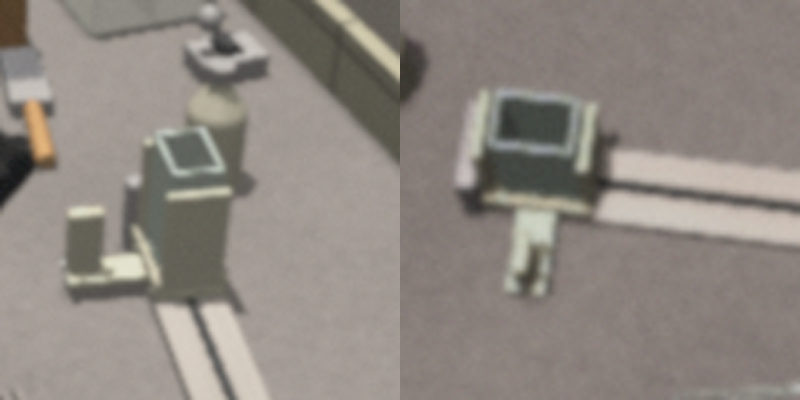

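The caddy sits against the stop, at top crop (475,150). The glass is upright between the panels, with its rim at (540,120), and the robot is clear of everything. I hand the job in.

```bash
python3 -c "
from h import *
print(manip.sign_off())"
```

```text
the job is handed in; nothing more can be done
None
```

The tumbler was stood mouth up in the caddy and released, the caddy was then pushed home against the tall stop, and the job was handed in at about 38 s; sign-off returned no verdict.

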